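Wedge the nodding mirror steady

ROBOT

A 6-joint arm with a two-finger parallel gripper is mounted at the origin on the work surface. World frame = base frame: x ahead of the robot, y to its left, z up, the work surface at z = 0. Lengths are in m, angles in rad, forces in N, time in s.
With the tool pointing down it reaches from about 0.325 to 0.85 m from the base axis. Payload 4.4 kg.
Tool frame: the origin (TCP) lies on the centre line of the jaws, within the pads' length; the fingertips stand 22 mm ahead of it and the grasp point (between the pads) lies 3 mm ahead of it; z points along the fingers, y is the line along which they close (so a half turn about z gives the same grasp; the last joint's range is limited). The gripper opens to 94 mm and grips with 3 to 60 N. Pads are 16 mm wide; open, the fingers measure 119 mm over their backs; the gripper's body (75 mm by 177 mm) begins 78 mm behind the grasp point.
Start: joints at [1.02, 0.207, 1.542, -0, 1.393, -0.15], TCP at [0.224, 0.53, 0.227] pointing down, gripper open.
Joint ranges: [-2.73, 2.73], [-0.86, 2.22], [0.23, 2.46], [-1.11, 4.25], [0.08, 2.63], [-2.82, 2.82]. Speed limits (rad/s): [2.79, 2.79, 3.14, 3.14, 3.14, 3.14].

INTERFACE

Orientations are given as a unit quaternion [w, x, y, z].
In Python, from cell import r gives the robot as it stands.
- The arm moves only by the tool carry_out, never from a script. Its argument "targets" is a list of rows, each an object with "twist": the turn, a rotation vector about the tool's x, y, z in rad, a list of three; "slide": the shift along the tool's x, y, z in mm, a list of three; "fingers": the closure, from 0 (fully open) to 1 (shut). A call has 1 to 5 rows; each row is the pose to reach, as a shift and turn from the pose commanded when the call began, along the tool's axes at that moment; what a row does not reach only later rows make up. A row lasts 1/12 s, in which the tool goes at most 41.7 mm and 7.16 degrees, less where a joint would pass 70% of its speed; a pose out of reach is approached as far as the arm can. A call with a gripper value outside its range is refused whole. The fingers move at their own pace and stop on an object; "newtons" is the grip in N (left out, the last holds). Time passes only in rows, so rows that repeat a pose let the fingers close. It gives the time, the measured TCP pose, the force, the opening and the grip force at its end, in the units of the state.
- r.sense(): the state, without advancing time (a new reading comes with each control period).
- r.camera(name): name is "scene" or "top" or "wrist"; returns a dict with "frame" (420x560x3 uint8, red, green, blue), "K" (3x3 intrinsics, pixels), "extrinsics" (4x4, takes a point from camera to world coordinates). Camera axes: x right, y down, z forward; pixel columns grow to the right and rows downward; lengths in m; the calibration is good to about 2 mm. A picture is of the moment at which its call begins. There is no depth.
- r.sign_off(): hands the job in; it is judged then, once.
The state is a dict: "t": time; "joint_pos": joint angles; "joint_velocities": joint speeds; "tau": joint torques, N m; "position": TCP position; "eef_rot": TCP orientation; "wrist_force": force on the tool from outside, world axes, zero at the start; "ft_torque": the same for the moment, N m; "opening": opening from 0.0 (shut) to 1.0 (fully open); "grasp_force": force on a finger pad.
Only numpy, scipy, OpenCV 4.12 (cv2) and the standard library are available. Lean on these libraries where they do the work, as an engineer would, in place of code of your own. Each camera call takes 0.05 s, during which the arm holds its last target. There are 200 camera calls.

TASK

The little green folding mirror nods on its sprung foot. Take the orange wedge off the soap box, set it flat on the ledge and push its thin end straight in under the middle of the foot's raised black lip until it jams tight, then let go so that it stays jammed. Push firmly but gently, never force the lip hard, do not touch the mirror with the gripper, and leave the other toilet things where they are.

Things in the scene. Friction and masses are not known exactly. Their poses are not given: they have to be found in the camera images.
- wedge_grip (a point): Centre of the grip block of the orange plastic wedge (60 g, 105 x 30 mm, flat underside), which lies at first on the soap box. x points along the wedge to its thin end, y across, z up. Block: 25 mm long (x), 30 wide (y), 36 high; this point is 18 mm above the wedge's underside and 12.5 mm from its back end. Thin end 92.5 mm ahead.
- wedge_tip (a point): Middle of the wedge's thin end, on its underside; axes as wedge_grip. From here back towards the block the top slopes straight up over 80 mm, from 4 mm thick to 20 mm. The wedge holds by friction (about 0.5 to 0.7): pushing it in takes about 1.1 to 1.7 times the force with which the lip presses on it.
- lip (a point): Point on the ledge (z = 0) straight below the middle of the front of the mirror foot's lip. x points level in under the foot (the way to push), y along the lip, z up. The lip is a black round bar, 8 mm thick, 114 mm long, free below for 130 mm inward; its underside floats 7 to 15.5 mm above the ledge, differently each time and not measured: it must be felt.
- bracket: Bracket, fixed to the ledge, of the green folding mirror that hinges on it; origin and axes as lip. Foot plate: top 9 mm above the lip's underside, white stripe at the middle. Panel 150 mm wide, up to 0.21 m high, rises 93 mm behind the lip, leaning away. Lip sprung, about 14 N per mm of lift. Jammed well when the lip presses over 5 N on the released wedge; over 22 N breaks it. A level push of 12 to 15 N is about right.
- soapbox: Yellow soap box with its snap lid shut, fixed, 128 mm long (x), 86 mm wide, 37 mm high, flat on top. Origin under its centre. The wedge lies on it at first.
- toothbrush: bamboo toothbrush, 162 mm long, 18 mm high at the bristles, lying flat. Origin under its middle, x towards the bristles. Bystander.
- nailfile: steel nail file with a red handle, 170 mm long, 16 mm wide, 7 mm high, lying flat. Origin under its middle, x towards the steel end. Bystander.
- tube: closed blue lotion tube with a white cap, lying, 152 mm long, 46 mm wide, 30 mm high. Origin under its middle, x away from the cap. Bystander.
- tumbler: blue ceramic tumbler, standing, 70 mm across, 95 mm high. Origin under its centre. Bystander.
- creamjar: white cream jar with a red cap, standing, 60 mm across, 45 mm high. Origin under its centre. Bystander.
Mind the look-alikes: they are no part of the job. There is more than one size of the part that bears wedge_grip; the job needs the middle-sized.

How it is judged:
On the way, in this order (a step that is already met when the one before it is completed fails the run):
1. the wedge has been taken off the soap box and is at the lip, in front of it or only loosely under it (lip pressing less than 2 N) (x of wedge_tip in the frame of lip above -0.06 m and height (world z) of wedge_grip below 0.024 m and contact force between wedge and mirror below 2 N), for 0.05 s.
2. the lip presses on the wedge with more than 5 N (contact force between wedge and mirror above 5 N), for 0.2 s.
At the end, for the whole second after the job is handed in: The wedge lies flat on the ledge (within 0.1 rad), released and at rest, its thin end more than 12 mm in under the lip, pointing straight in (within 0.2 rad) and centred within 25 mm of the middle of the lip, jammed so that the lip presses on it with more than 5 N (contact force between wedge and mirror above 5 N and x of wedge_tip in the frame of lip above 0.012 m and y of wedge_grip in the frame of lip between -0.025 and 0.025 m and y of wedge_tip in the frame of lip between -0.025 and 0.025 m and angle between the x axis of wedge_grip and the x axis of lip, either way round below 0.2 rad and angle between wedge_grip's own z axis and vertical below 0.1 rad and height (world z) of wedge_grip below 0.024 m and linear speed of wedge below 0.01 m/s); the robot touches nothing.
It fails at once if the mirror is loaded with more than 22 N (contact force between mirror and anything else above 22 N).
It fails at once if the gripper or arm presses on the mirror (more than 1 N) (contact force between any of the fingers, the arm and mirror above 1 N).
It fails at once if one of the other toilet things is shifted by more than 30 mm (distance of any of toothbrush, nailfile, tube, tumbler, creamjar from where it was at the start of the episode above 0.03 m).
It also fails if it takes over 45 s, if anything falls off the work surface, if the arm or the gripper's body presses on something with over 40 N, if the wrist force passes 120 N, or if a joint passes its speed limit or range.

## Working session

There is one attempt and no reset: what is moved stays moved. The work goes in short steps, Python scripts to look and compute and a tool call to move; the robot and the scene stay as the last step left them, time stands still between calls to the robot, and variables do not carry over. Pictures are saved under pics/ and viewed, at most 10 in all, crops included, and the job is handed in when it is done.

Besides the shell and the picture viewer there is one more tool, called after "Emit:" as name([rows], argument=value, ...), one row to a line, values as JSON. carry_out: Moves the arm, as the interface text tells. Its arguments: {"type":"object","properties":{"targets":{"type":"array","items":{"type":"object","properties":{"twist":{"type":"array","items":{"type":"number"}},"slide":{"type":"array","items":{"type":"number"}},"fingers":{"type":"number"}}}},"newtons":{"type":"number"}},"required":["targets"]}

```bash
mkdir -p pics; ls; python3 - <<'E'
from cell import r
import cv2,numpy as np
for n in ["top","scene"]:
    c=r.camera(n); cv2.imwrite(f"pics/{n}1.png",cv2.resize(c["frame"][:,:,::-1],(800,600),interpolation=cv2.INTER_CUBIC))
    np.savez(f"pics/{n}1.npz",**c); print(c["K"].tolist(),c["extrinsics"].round(3).tolist())
s=r.sense();print(s)
E
```

```text
pics
[[424.664973839314, 0.0, 283.2409965200465], [0.0, 424.664973839314, 215.93883938064238], [0.0, 0.0, 1.0]] [[0.01, -0.991, 0.134, 0.433], [-1.0, -0.012, -0.015, -0.081], [0.016, -0.134, -0.991, 1.085], [0.0, 0.0, 0.0, 1.0]]
[[452.33323674553776, 0.0, 281.5596059837776], [0.0, 452.33323674553776, 211.65585706016694], [0.0, 0.0, 1.0]] [[-0.252, 0.783, -0.569, 1.195], [0.968, 0.209, -0.141, 0.075], [0.009, -0.586, -0.81, 0.972], [0.0, 0.0, 0.0, 1.0]]
{'t': 0.1, 'joint_pos': array([ 1.02048630e+00,  2.07357074e-01,  1.54278480e+00, -4.50879287e-05,
        1.39350268e+00, -1.50502613e-01]), 'joint_velocities': array([ 0.00072189, -0.00255058, -0.0015129 ,  0.00049613,  0.00205596,
        0.00017502]), 'tau': array([-2.43640452e-04, -3.71864390e+01, -2.82291055e+01,  6.98802830e-02,
        3.11712292e-02, -3.53484018e-05]), 'position': array([0.22347931, 0.52905704, 0.22640669]), 'eef_rot': array([-3.31349223e-04,  1.98570930e-01,  9.80085982e-01, -9.71222435e-04]), 'wrist_force': array([-0.08596355, -0.25298924, -0.30935527]), 'ft_torque': array([ 0.03436669, -0.00702792, -0.01560735]), 'grasp_force': 0.0, 'opening': 0.9983445069861138}
```

View pics/top1.png

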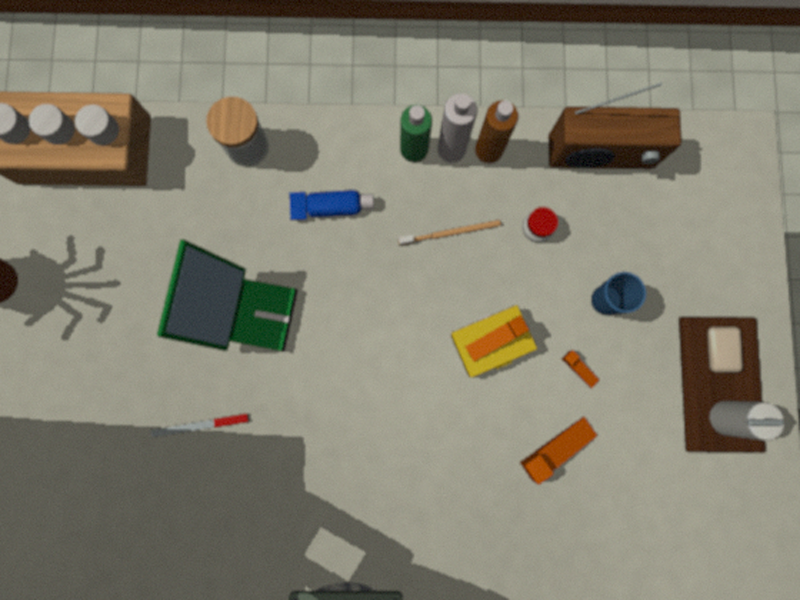

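View pics/scene1.png

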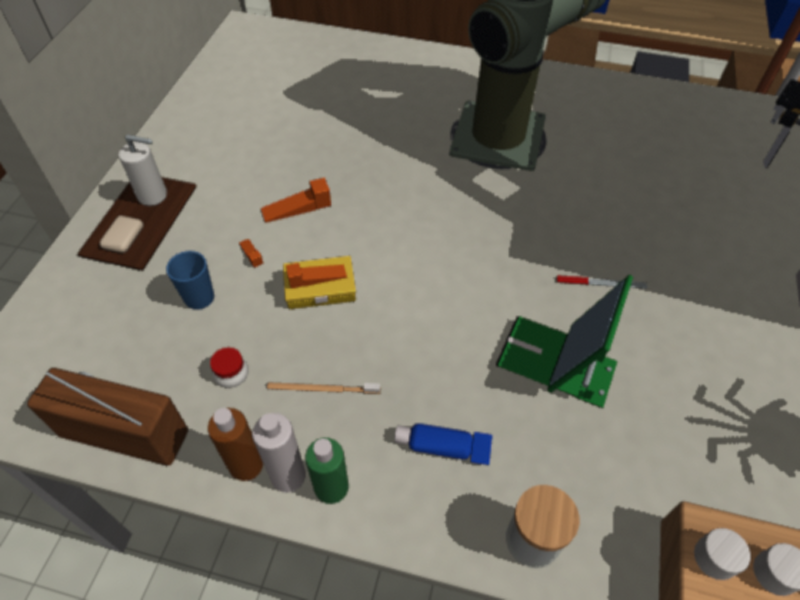

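The top view shows the wedge on the yellow box with its block at about (517,328) and its thin end at (470,354), in 800-px coordinates. The foot's lip edge runs from (297,288) to (286,350), with the stripe end at (289,318). The push goes to image left. I'll enlarge both areas.

```bash
cat >h.py <<'E'
import numpy as np,cv2
def proj(c,u,v,z):
    E=c["extrinsics"];d=E[:3,:3]@np.linalg.inv(c["K"])@[u,v,1];p=E[:3,3];return p+d*(z-p[2])/d[2]
def crop(f,x,y,w,h,k):return cv2.resize(np.ascontiguousarray(f[y:y+h,x:x+w,::-1]),None,fx=k,fy=k,interpolation=cv2.INTER_CUBIC)
E
python3 - <<'E'
from h import *
t=np.load("pics/top1.npz")["frame"];s=np.load("pics/scene1.npz")["frame"]
a=[crop(t,310,205,80,60,5),crop(t,155,185,80,60,5),crop(s,190,170,80,60,5),crop(s,340,215,80,60,5)]
cv2.imwrite("pics/c1.png",np.vstack([np.hstack(a[:2]),np.hstack(a[2:])]))
E
```

```text
(no output)
```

View pics/c1.png

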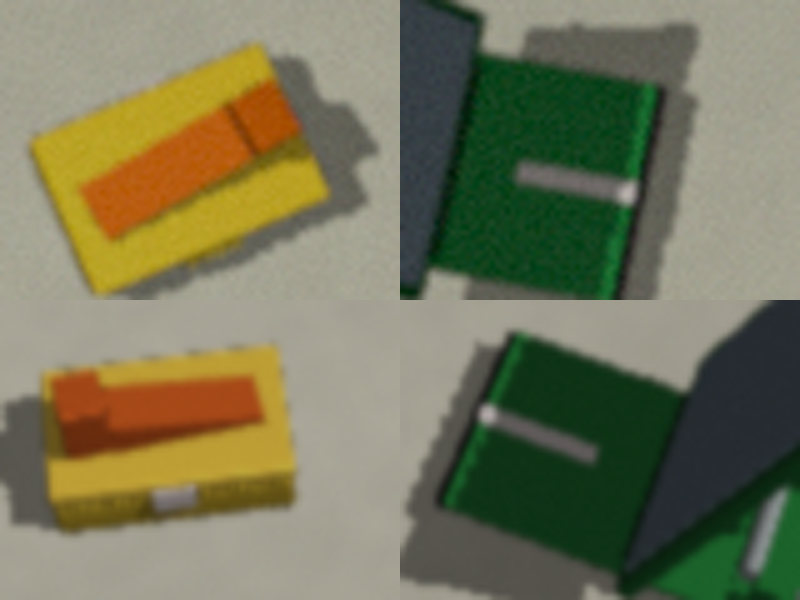

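```bash
python3 - <<'E'
from h import *
t=np.load("pics/top1.npz");s=np.load("pics/scene1.npz")
T1=lambda x,y:(310+x/5,205+y/5);T2=lambda x,y:(155+(x-400)/5,185+y/5)
S1=lambda x,y:(190+x/5,170+(y-300)/5);S2=lambda x,y:(340+(x-400)/5,215+(y-300)/5)
f=lambda n,c,p,z:print(n,(proj(c,*p,z)*1000).round(1))
for n,p in dict(fl=(228,103),fr=(255,152),bl=(278,82),br=(302,130)).items(): f(n,t,T1(*p),.073)
f('tipL',t,T1(80,187),.041);f('tipR',t,T1(110,240),.041)
for p in [(52,378),(100,372),(108,415),(62,427)]: f('Sblock',s,S1(*p),.073)
for p in [(255,377),(265,422)]: f('Stip',s,S1(*p),.041)
for n,p in dict(st0=(628,193),st1=(518,172),top=(662,88),bot=(620,298)).items(): f(n,t,T2(*p),.020)
for n,p in dict(st0=(488,413),st1=(597,455),far=(515,333),near=(441,503)).items(): f('S'+n,s,S2(*p),.020)
E
```

```text
fl [ 548.6 -270.7   73. ]
fr [ 525.1 -283.3   73. ]
bl [ 559.1 -294.9   73. ]
br [ 536.  -306.1   73. ]
tipL [ 509.7 -203.    41. ]
tipR [ 483.9 -217.7   41. ]
Sblock [ 537.8 -301.9   73. ]
Sblock [ 527.7 -279.6   73. ]
Sblock [ 553.1 -266.2   73. ]
Sblock [ 566.3 -285.9   73. ]
Stip [ 485.9 -211.9   41. ]
Stip [ 513.4 -197.7   41. ]
st0 [555.1 110.5  20. ]
st1 [565.  166.1  20. ]
top [608.8  95.3  20. ]
bot [502.2 112.6  20. ]
Sst0 [554.8 113.7  20. ]
Sst1 [565.3 169.7  20. ]
Sfar [503.  119.5  20. ]
Snear [612.2  99.7  20. ]
```

Emit:
carry_out([
  {"slide": [-28, -28.6, 0], "twist": [0, 0, 0.12], "fingers": 0.1},
  {"slide": [-56, -57, 0], "twist": [0, 0, 0.24], "fingers": 0.1},
  {"slide": [-84, -86, 0], "twist": [0, 0, 0.36], "fingers": 0.1},
  {"slide": [-112, -114, 0], "twist": [0, 0, 0.48], "fingers": 0.1},
  {"slide": [-140, -143, 0], "twist": [0, 0, 0.6], "fingers": 0.1},
])

```text
t: 0.52
position: [0.297, 0.3417, 0.2269]
eef_rot: [-0.0, 0.481, 0.876, -0.0]
wrist_force: [1.2, 0.1, -0.8]
opening: 0.901
grasp_force: 0.0
```

```bash
cat >>h.py <<'E'
from scipy.spatial.transform import Rotation as Ro
def rel(s,tgt,yawy):
    "tool-frame slide (mm) and twist z to a world target (mm), closing line at yawy deg"
    q=s["eef_rot"];M=Ro.from_quat([*q[1:],q[0]]).as_matrix()
    y=np.degrees(np.arctan2(M[1,1],M[0,1]));d=(y-yawy+90)%180-90
    print("t",round(s["t"],2),"p",(s["position"]*1000).round(1),"yaw",round(y,2),"tilt",M[:,2].round(4),"F",s["wrist_force"].round(2),"open",round(s["opening"],3),"gf",round(s["grasp_force"],1))
    print("slide",(M.T@(np.array(tgt)-s["position"]*1000)).round(1),"twz",np.radians(d).round(4))
E
python3 -c "
from h import *;from cell import r
rel(r.sense(),[544,-286,180],30.4)"
```

```text
t 0.52 p [297.  341.7 226.9] yaw 32.44 tilt [-5.e-04 -6.e-04 -1.e+00] F [ 1.23  0.11 -0.78] open 0.901 gf 0.0
slide [-662.2 -128.1   47.2] twz 0.0355
```

Emit:
carry_out([
  {"slide": [-40, -7.7, 0], "twist": [0, 0, 0.035], "fingers": 0.1},
  {"slide": [-80, -15.4, 0], "twist": [0, 0, 0.035], "fingers": 0.1},
  {"slide": [-120, -23, 0], "twist": [0, 0, 0.035], "fingers": 0.1},
  {"slide": [-160, -31, 0], "twist": [0, 0, 0.035], "fingers": 0.1},
  {"slide": [-200, -39, 0], "twist": [0, 0, 0.035], "fingers": 0.1},
])

```text
t: 0.93
position: [0.3723, 0.1522, 0.2273]
eef_rot: [0.0, 0.494, 0.869, 0.0]
wrist_force: [1.7, 0.4, -0.7]
opening: 0.899
grasp_force: 0.0
```

Emit:
carry_out([
  {"slide": [-40, -7, 0], "fingers": 0.1},
  {"slide": [-80, -14, 0], "fingers": 0.1},
  {"slide": [-120, -21, 0], "fingers": 0.1},
  {"slide": [-160, -28, 0], "fingers": 0.1},
  {"slide": [-200, -35, 0], "fingers": 0.1},
])

```text
invalid input
```

Emit:
carry_out([
  {"slide": [-40, -7, 0], "fingers": 0.1},
  {"slide": [-80, -14, 0], "fingers": 0.1},
  {"slide": [-120, -21, 0], "fingers": 0.1},
  {"slide": [-160, -28, 0], "fingers": 0.1},
  {"slide": [-200, -35, 0], "fingers": 0.1},
])

```text
invalid input
```

```bash
python3 -c "
from h import *;from cell import r
rel(r.sense(),[544,-286,180],30.4)"
```

```text
t 0.93 p [372.3 152.2 227.3] yaw 30.74 tilt [ 1.e-04  0.e+00 -1.e+00] F [ 1.73  0.36 -0.67] open 0.899 gf 0.0
slide [-464.4  -76.4   47.3] twz 0.0059
```

Emit:
carry_out([
  {"slide": [-40, -7, 0], "twist": [0, 0, 0.0], "fingers": 0.1},
  {"slide": [-80, -14, 0], "twist": [0, 0, 0], "fingers": 0.1},
  {"slide": [-120, -20, 0], "twist": [0, 0, 0], "fingers": 0.1},
  {"slide": [-160, -26, 0], "twist": [0, 0, 0], "fingers": 0.1},
  {"slide": [-200, -32, 0], "twist": [0, 0, 0], "fingers": 0.1},
])

```text
t: 1.35
position: [0.447, -0.0362, 0.2272]
eef_rot: [-0.0, 0.495, 0.869, 0.0]
wrist_force: [1.1, 1.0, 0.2]
opening: 0.901
grasp_force: 0.0
```

Emit:
carry_out([
  {"slide": [-40, -7, 0], "twist": [0, 0, 0.0], "fingers": 0.1},
  {"slide": [-80, -13, 0], "twist": [0, 0, 0], "fingers": 0.1},
  {"slide": [-120, -20, 0], "twist": [0, 0, 0], "fingers": 0.1},
  {"slide": [-155, -26, 0], "twist": [0, 0, 0], "fingers": 0.1},
  {"slide": [-185, -31, 0], "twist": [0, 0, 0], "fingers": 0.1},
])

```text
t: 1.77
position: [0.515, -0.2116, 0.2268]
eef_rot: [-0.0, 0.495, 0.869, -0.0]
wrist_force: [-0.2, 0.1, 0.3]
opening: 0.897
grasp_force: 0.0
```

```bash
python3 -c "
from h import *;from cell import r
rel(r.sense(),[544,-286,180],30.4)"
```

```text
t 1.77 p [ 515.  -211.6  226.8] yaw 30.62 tilt [-8.e-04  2.e-04 -1.e+00] F [-0.22  0.14  0.32] open 0.897 gf 0.0
slide [-78.8 -12.8  46.7] twz 0.0038
```

Emit:
carry_out([
  {"slide": [-35, -6, 15], "twist": [0, 0, 0.0], "fingers": 0.1},
  {"slide": [-65, -10, 40], "twist": [0, 0, 0], "fingers": 0.1},
  {"slide": [-79, -13, 65], "twist": [0, 0, 0], "fingers": 0.1},
  {"slide": [-79, -13, 77], "twist": [0, 0, 0], "fingers": 0.1},
  {"slide": [-79, -13, 77], "twist": [0, 0, 0], "fingers": 0.1},
])

```text
t: 2.18
position: [0.5411, -0.2821, 0.1455]
eef_rot: [-0.005, 0.495, 0.869, 0.001]
wrist_force: [-0.8, 0.4, 0.1]
opening: 0.897
grasp_force: 0.0
```

```bash
python3 -c "
from h import *;from cell import r
c=r.camera('wrist');np.savez('pics/w1.npz',**c);cv2.imwrite('pics/w1.png',crop(c['frame'],0,0,560,420,1.4))
rel(r.sense(),[544,-286,64],30.4)
print(c['extrinsics'].round(3).tolist())
E=c['extrinsics']
P=np.array([[544,-286,73]])/1e3
p=c['K']@(E[:3,:3].T@(P[0]-E[:3,3]));print(p[:2]/p[2]*1.4)"
```

```text
t 2.23 p [ 542.2 -282.   147.9] yaw 30.7 tilt [-0.0048  0.004  -1.    ] F [-0.4  -0.47  0.95] open 0.901 gf 0.0
slide [-4.8 -0.3 83.9] twz 0.0052
[[0.86, 0.493, 0.132, 0.501], [0.51, -0.829, -0.23, -0.215], [-0.004, 0.265, -0.964, 0.304], [0.0, 0.0, 0.0, 1.0]]
[378.59345578 317.93032824]
```

View pics/w1.png

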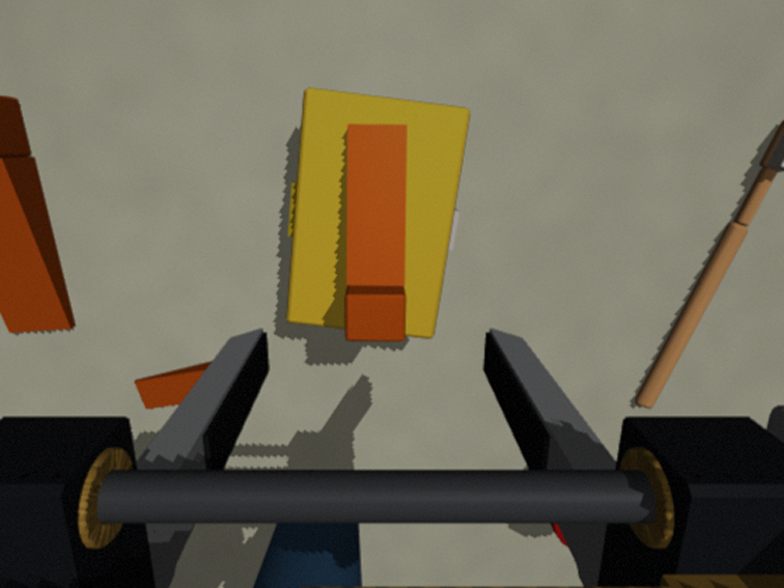

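The wrist view shows the block top from (346,292) to (405,341), on the gripper centre line. The wedge sides are vertical in the image, so the yaw is right.

```bash
python3 -c "
from h import *
c=np.load('pics/w1.npz');f=lambda u,v,z:print((proj(c,u/1.4,v/1.4,z)*1000).round(1))
f(375.5,316.5,.073);f(376.5,125,.041)
from cell import r
rel(r.sense(),[543.5,-286,65],30.4)"
```

```text
[ 542.3 -286.1   73. ]
[ 496.2 -207.7   41. ]
t 2.23 p [ 542.2 -282.   147.9] yaw 30.7 tilt [-0.0048  0.004  -1.    ] F [-0.4  -0.47  0.95] open 0.901 gf 0.0
slide [-4.6 -0.8 82.9] twz 0.0052
```

Emit:
carry_out([
  {"slide": [0, 0, 0], "twist": [0, 0, 0.0], "fingers": 0.1},
  {"slide": [0, 0, 30], "twist": [0, 0, 0], "fingers": 0.1},
  {"slide": [0, 0, 60], "twist": [0, 0, 0], "fingers": 0.1},
  {"slide": [0, 0, 75], "twist": [0, 0, 0], "fingers": 0.1},
  {"slide": [0, 0, 75], "twist": [0, 0, 0], "fingers": 0.1},
])

```text
t: 2.65
position: [0.5423, -0.281, 0.0735]
eef_rot: [-0.003, 0.494, 0.869, 0.0]
wrist_force: [-1.0, 0.3, -0.6]
opening: 0.9
grasp_force: 0.0
```

```bash
python3 -c "
from h import *
from cell import r
rel(r.sense(),[543,-286,65],30.4)"
```

```text
t 2.65 p [ 542.3 -281.    73.5] yaw 30.8 tilt [-0.0041  0.0031 -1.    ] F [-1.04  0.34 -0.61] open 0.9 gf 0.0
slide [-4.7 -1.9  8.4] twz 0.007
```

Emit:
carry_out([
  {"slide": [-3, -1.5, 4], "twist": [0, 0, 0.006], "fingers": 0.1},
  {"slide": [-4.5, -1.5, 8.5], "twist": [0, 0, 0.006], "fingers": 0.1},
  {"slide": [-4.5, -1.5, 8.5], "twist": [0, 0, 0.006], "fingers": 0.5},
  {"slide": [-4.5, -1.5, 8.5], "twist": [0, 0, 0.006], "fingers": 1},
  {"slide": [-4.5, -1.5, 8.5], "twist": [0, 0, 0.006], "fingers": 1},
], newtons=25)

```text
t: 3.07
position: [0.5459, -0.2888, 0.0684]
eef_rot: [0.001, 0.497, 0.868, -0.0]
wrist_force: [0.9, -0.3, 0.1]
opening: 0.724
grasp_force: 0.0
```

Emit:
carry_out([
  {"slide": [0, 0, 0], "twist": [0, 0, 0], "fingers": 1},
  {"slide": [0, 0, 0], "twist": [0, 0, 0], "fingers": 1},
  {"slide": [0, 0, 0], "twist": [0, 0, 0], "fingers": 1},
])

```text
t: 3.32
position: [0.5452, -0.2884, 0.0673]
eef_rot: [0.0, 0.497, 0.868, -0.0]
wrist_force: [-0.5, 0.5, 0.2]
opening: 0.509
grasp_force: 0.0
```

```bash
python3 -c "
from h import *
from cell import r
rel(r.sense(),[543,-286,65],30.4)"
```

```text
t 3.32 p [ 545.2 -288.4   67.3] yaw 30.36 tilt [ 4.e-04 -3.e-04 -1.e+00] F [-0.49  0.53  0.21] open 0.509 gf 0.0
slide [ 3.2 -0.6  2.3] twz -0.0006
```

Emit:
carry_out([
  {"slide": [2.5, 0, 2], "twist": [0, 0, 0], "fingers": 1},
  {"slide": [2.5, 0, 2], "twist": [0, 0, 0], "fingers": 1},
  {"slide": [2.5, 0, 2], "twist": [0, 0, 0], "fingers": 1},
  {"slide": [2.5, 0, 2], "twist": [0, 0, 0], "fingers": 1},
  {"slide": [2.5, 0, 2], "twist": [0, 0, 0], "fingers": 1},
])

```text
t: 3.73
position: [0.5437, -0.2861, 0.0648]
eef_rot: [-0.0, 0.497, 0.868, 0.0]
wrist_force: [0.6, 0.6, -0.2]
opening: 0.32
grasp_force: 25.0
```

```bash
python3 -c "
from h import *
from cell import r
rel(r.sense(),[543,-286,65],30.4)"
```

```text
t 3.73 p [ 543.7 -286.1   64.8] yaw 30.37 tilt [-2.e-04  2.e-04 -1.e+00] F [ 0.55  0.58 -0.21] open 0.32 gf 25.0
slide [ 0.4 -0.5 -0.2] twz -0.0006
```

Emit:
carry_out([
  {"slide": [0, 0, -15], "twist": [0, 0, 0], "fingers": 1},
  {"slide": [0, 0, -40], "twist": [0, 0, 0], "fingers": 1},
  {"slide": [10, 0, -60], "twist": [0, 0, 0.1], "fingers": 1},
  {"slide": [45, 0, -65], "twist": [0, 0, 0.2], "fingers": 1},
  {"slide": [80, 0, -65], "twist": [0, 0, 0.3], "fingers": 1},
])

```text
t: 4.15
position: [0.5052, -0.2186, 0.1328]
eef_rot: [0.003, 0.624, 0.781, 0.0]
wrist_force: [0.9, 0.6, -0.6]
opening: 0.316
grasp_force: 25.0
```

```bash
python3 -c "
from h import *
from cell import r
rel(r.sense(),[533,-14,60],-10)"
```

```text
t 4.15 p [ 505.2 -218.6  132.8] yaw 12.79 tilt [ 0.0057 -0.0034 -1.    ] F [ 0.86  0.55 -0.62] open 0.316 gf 25.0
slide [193.7  72.1  72.3] twz 0.3977
```

Emit:
carry_out([
  {"slide": [37, 14, 5], "twist": [0, 0, 0.1], "fingers": 1},
  {"slide": [74, 28, 15], "twist": [0, 0, 0.2], "fingers": 1},
  {"slide": [111, 42, 30], "twist": [0, 0, 0.3], "fingers": 1},
  {"slide": [148, 56, 45], "twist": [0, 0, 0.4], "fingers": 1},
  {"slide": [175, 65, 60], "twist": [0, 0, 0.4], "fingers": 1},
])

```text
t: 4.57
position: [0.5272, -0.0293, 0.07]
eef_rot: [0.0, 0.765, 0.644, 0.001]
wrist_force: [0.2, -0.4, 1.0]
opening: 0.32
grasp_force: 25.0
```

Emit:
carry_out([
  {"slide": [0, 0, 0], "twist": [0, 0, 0], "fingers": 1},
  {"slide": [0, 0, 0], "twist": [0, 0, 0], "fingers": 1},
  {"slide": [0, 0, 0], "twist": [0, 0, 0], "fingers": 1},
])

```text
t: 4.82
position: [0.5272, -0.0324, 0.0703]
eef_rot: [0.001, 0.764, 0.645, 0.0]
wrist_force: [0.3, -0.4, -0.2]
opening: 0.317
grasp_force: 25.0
```

```bash
python3 -c "
from h import *
from cell import r
rel(r.sense(),[533,-14,32],-10)
c=r.camera('wrist');np.savez('pics/w2.npz',**c);cv2.imwrite('pics/w2.png',crop(c['frame'],0,0,560,420,1.4))"
```

```text
t 4.82 p [527.2 -32.4  70.3] yaw -9.71 tilt [ 7.e-04 -8.e-04 -1.e+00] F [ 0.33 -0.42 -0.2 ] open 0.317 gf 25.0
slide [19.2  2.6 38.3] twz 0.0051
```

View pics/w2.png

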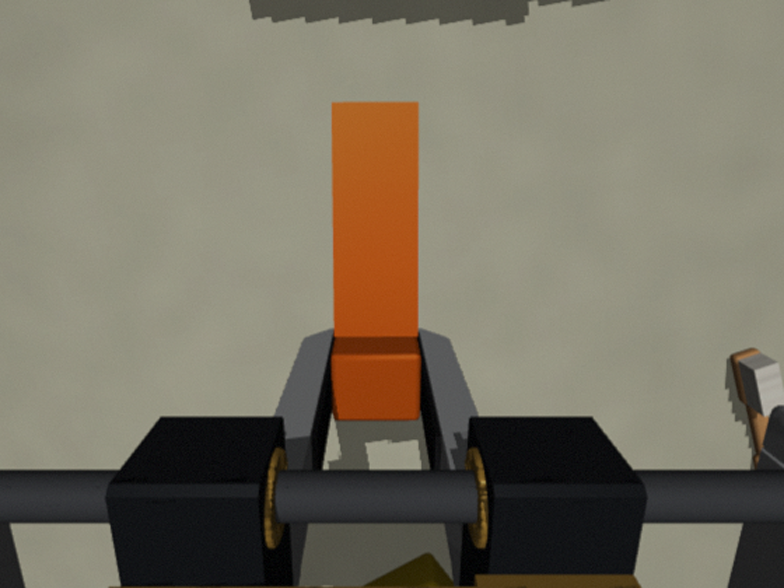

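The wedge is held straight, with its tip edge from (332,102) to (418,102), and the mirror's shadow is just ahead. I'll move on and lower it.

Emit:
carry_out([
  {"slide": [5, 1, 10], "twist": [0, 0, 0.005], "fingers": 1},
  {"slide": [12, 2, 25], "twist": [0, 0, 0.005], "fingers": 1},
  {"slide": [19, 2.5, 35], "twist": [0, 0, 0.005], "fingers": 1},
  {"slide": [19, 2.5, 38], "twist": [0, 0, 0.005], "fingers": 1},
  {"slide": [19, 2.5, 38], "twist": [0, 0, 0.005], "fingers": 1},
])

```text
t: 5.28
position: [0.5313, -0.0137, 0.0306]
eef_rot: [-0.001, 0.766, 0.642, -0.001]
wrist_force: [-1.0, -0.2, -0.6]
opening: 0.318
grasp_force: 25.0
```

```bash
python3 -c "
from h import *
from cell import r
rel(r.sense(),[533,-14,28],-10)
c=r.camera('wrist');np.savez('pics/w3.npz',**c);a=crop(c['frame'],0,0,560,420,1.4)
cv2.imwrite('pics/w3.png',a)
"
```

```text
t 5.28 p [531.3 -13.7  30.6] yaw -10.05 tilt [-2.8e-03  4.0e-04 -1.0e+00] F [-0.99 -0.15 -0.64] open 0.318 gf 25.0
slide [0.  1.7 2.6] twz -0.0008
```

View pics/w3.png

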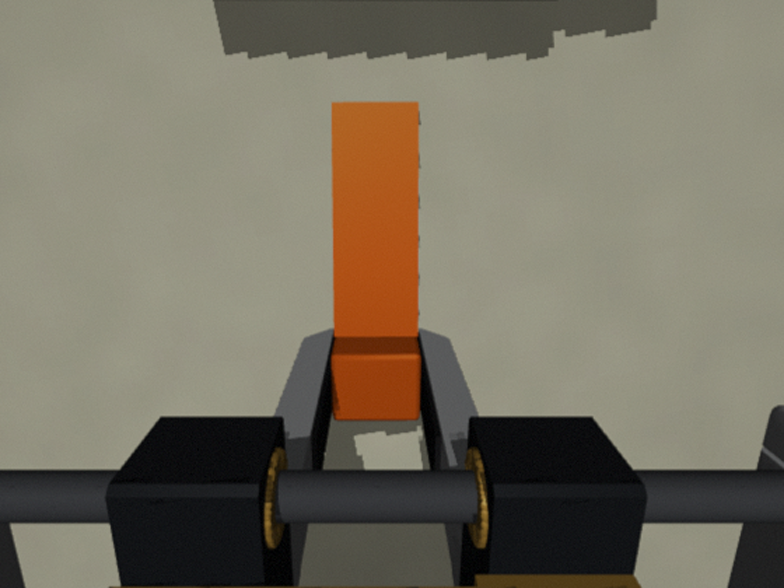

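The wedge hangs level just above the ledge, still short of the foot. Next I lower it to contact.

Emit:
carry_out([
  {"slide": [0, 1.5, 1.5], "twist": [0, 0, 0], "fingers": 1},
  {"slide": [0, 1.5, 2.5], "twist": [0, 0, 0], "fingers": 1},
  {"slide": [0, 1.5, 2.5], "twist": [0, 0, 0], "fingers": 1},
  {"slide": [0, 1.5, 2.5], "twist": [0, 0, 0], "fingers": 1},
])

```text
t: 5.67
position: [0.5342, -0.0141, 0.0298]
eef_rot: [0.0, 0.766, 0.643, 0.0]
wrist_force: [-0.1, -0.4, -0.9]
opening: 0.319
grasp_force: 25.0
```

```bash
python3 -c "
from h import *
from cell import r
rel(r.sense(),[533,-14,28],-10)
"
```

```text
t 5.67 p [534.2 -14.1  29.8] yaw -10.04 tilt [ 7.e-04 -2.e-04 -1.e+00] F [-0.07 -0.39 -0.88] open 0.319 gf 25.0
slide [-0.1 -1.2  1.8] twz -0.0006
```

Emit:
carry_out([
  {"slide": [0, 0, 1.5], "twist": [0, 0, 0], "fingers": 1},
  {"slide": [0, 0, 2.2], "twist": [0, 0, 0], "fingers": 1},
  {"slide": [5, -1, 2.2], "twist": [0, 0, 0], "fingers": 1},
  {"slide": [15, -1, 2.2], "twist": [0, 0, 0], "fingers": 1},
  {"slide": [15, -1, 2.2], "twist": [0, 0, 0], "fingers": 1},
])

```text
t: 6.08
position: [0.5359, 0.0028, 0.0275]
eef_rot: [-0.0, 0.766, 0.643, 0.001]
wrist_force: [-0.2, 0.0, 1.3]
opening: 0.317
grasp_force: 25.0
```

```bash
python3 -c "
from h import *
from cell import r
rel(r.sense(),[533,-14,28],-10)
c=r.camera('wrist');np.savez('pics/w4.npz',**c)
s=r.camera('scene');np.savez('pics/s4.npz',**s);t=r.camera('top')
cv2.imwrite('pics/w4.png',np.vstack([crop(s['frame'],310,190,160,100,5)[:300],]) if 0 else np.vstack([crop(c['frame'],100,0,320,120,2.5),crop(s['frame'],300,205,160,75,5)[:300,:800]]))
"
```

```text
t 6.08 p [535.9   2.8  27.5] yaw -9.99 tilt [ 8.e-04  1.e-03 -1.e+00] F [-0.23  0.04  1.3 ] open 0.317 gf 25.0
slide [-17.    0.   -0.5] twz 0.0002
```

View pics/w4.png

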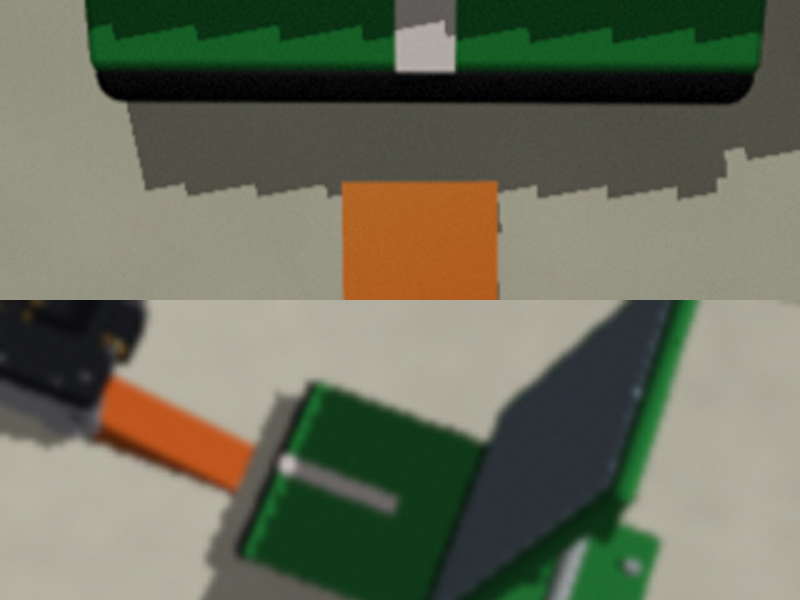

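The wedge is centred on the stripe, about 1 mm left of it (420 against 425 px), and square to the lip. The tip is about 13 mm in front. I'll advance it.

Emit:
carry_out([
  {"slide": [6, 1, 0], "twist": [0, 0, 0], "fingers": 1},
  {"slide": [12, 1, 0], "twist": [0, 0, 0], "fingers": 1},
  {"slide": [17, 1, 0], "twist": [0, 0, 0], "fingers": 1},
  {"slide": [22, 1, 0], "twist": [0, 0, 0], "fingers": 1},
  {"slide": [22, 1, 0], "twist": [0, 0, 0], "fingers": 1},
])

```text
t: 6.65
position: [0.5408, 0.0237, 0.0275]
eef_rot: [0.0, 0.766, 0.643, 0.001]
wrist_force: [1.2, 1.0, 3.2]
opening: 0.316
grasp_force: 25.0
```

Emit:
carry_out([
  {"slide": [1, 0, 0], "twist": [0, 0, 0], "fingers": 1},
  {"slide": [2, 0, 0], "twist": [0, 0, 0], "fingers": 1},
  {"slide": [3, 0, 0], "twist": [0, 0, 0], "fingers": 1},
  {"slide": [4, 0, 0], "twist": [0, 0, 0], "fingers": 1},
  {"slide": [4, 0, 0], "twist": [0, 0, 0], "fingers": 1},
])

```text
t: 7.07
position: [0.5412, 0.0263, 0.0275]
eef_rot: [0.0, 0.766, 0.643, 0.0]
wrist_force: [-0.2, -2.6, 4.8]
opening: 0.316
grasp_force: 25.0
```

Emit:
carry_out([
  {"slide": [1, 0, -0.3], "twist": [0, 0, 0], "fingers": 1},
  {"slide": [2, 0, -0.3], "twist": [0, 0, 0], "fingers": 1},
  {"slide": [3, 0, -0.3], "twist": [0, 0, 0], "fingers": 1},
  {"slide": [4, 0, -0.3], "twist": [0, 0, 0], "fingers": 1},
  {"slide": [4, 0, -0.3], "twist": [0, 0, 0], "fingers": 1},
])

```text
t: 7.48
position: [0.5416, 0.0307, 0.0275]
eef_rot: [-0.0, 0.766, 0.643, -0.0]
wrist_force: [-0.2, -3.4, 4.7]
opening: 0.323
grasp_force: 25.0
```

Emit:
carry_out([
  {"slide": [1, 0, 0], "twist": [0, 0, 0], "fingers": 1},
  {"slide": [2, 0, 0], "twist": [0, 0, 0], "fingers": 1},
  {"slide": [3, 0, 0], "twist": [0, 0, 0], "fingers": 1},
  {"slide": [4, 0, 0], "twist": [0, 0, 0], "fingers": 1},
  {"slide": [4, 0, 0], "twist": [0, 0, 0], "fingers": 1},
])

```text
t: 7.9
position: [0.5424, 0.0347, 0.0275]
eef_rot: [-0.0, 0.766, 0.643, 0.0]
wrist_force: [-0.3, -0.9, 3.8]
opening: 0.318
grasp_force: 25.0
```

Emit:
carry_out([
  {"slide": [1, 0, -0.2], "twist": [0, 0, 0], "fingers": 1},
  {"slide": [2, 0, -0.2], "twist": [0, 0, 0], "fingers": 1},
  {"slide": [3, 0, -0.2], "twist": [0, 0, 0], "fingers": 1},
  {"slide": [4, 0, -0.2], "twist": [0, 0, 0], "fingers": 1},
  {"slide": [4, 0, -0.2], "twist": [0, 0, 0], "fingers": 1},
])

```text
t: 8.32
position: [0.5428, 0.0387, 0.0275]
eef_rot: [-0.0, 0.766, 0.643, -0.0]
wrist_force: [0.6, -0.8, 0.7]
opening: 0.319
grasp_force: 25.0
```

Emit:
carry_out([
  {"slide": [1, 0, 0], "twist": [0, 0, 0], "fingers": 1},
  {"slide": [2, 0, 0], "twist": [0, 0, 0], "fingers": 1},
  {"slide": [3, 0, 0], "twist": [0, 0, 0], "fingers": 1},
  {"slide": [4, 0, 0], "twist": [0, 0, 0], "fingers": 1},
  {"slide": [4, 0, 0], "twist": [0, 0, 0], "fingers": 1},
])

```text
t: 8.73
position: [0.5436, 0.0426, 0.0276]
eef_rot: [-0.0, 0.766, 0.643, 0.0]
wrist_force: [0.2, 0.5, 0.1]
opening: 0.319
grasp_force: 25.0
```

Emit:
carry_out([
  {"slide": [1, 0, 0], "twist": [0, 0, 0], "fingers": 1},
  {"slide": [2, 0, 0], "twist": [0, 0, 0], "fingers": 1},
  {"slide": [3, 0, 0], "twist": [0, 0, 0], "fingers": 1},
  {"slide": [4, 0, 0], "twist": [0, 0, 0], "fingers": 1},
  {"slide": [4, 0, 0], "twist": [0, 0, 0], "fingers": 1},
])

```text
t: 9.15
position: [0.5444, 0.0465, 0.0276]
eef_rot: [-0.0, 0.766, 0.643, -0.0]
wrist_force: [-0.3, 1.0, -0.6]
opening: 0.317
grasp_force: 25.0
```

Emit:
carry_out([
  {"slide": [1, 0, 0], "twist": [0, 0, 0], "fingers": 1},
  {"slide": [2, 0, 0], "twist": [0, 0, 0], "fingers": 1},
  {"slide": [3, 0, 0], "twist": [0, 0, 0], "fingers": 1},
  {"slide": [3, 0, 0], "twist": [0, 0, 0], "fingers": 1},
])

```text
t: 9.48
position: [0.545, 0.0493, 0.0278]
eef_rot: [-0.0, 0.766, 0.643, 0.0]
wrist_force: [0.1, 0.2, -0.2]
opening: 0.315
grasp_force: 25.0
```

Emit:
carry_out([
  {"slide": [1, 0, 0.2], "twist": [0, 0, 0], "fingers": 1},
  {"slide": [2, 0, 0.2], "twist": [0, 0, 0], "fingers": 1},
  {"slide": [3, 0, 0.2], "twist": [0, 0, 0], "fingers": 1},
  {"slide": [4, 0, 0.2], "twist": [0, 0, 0], "fingers": 1},
  {"slide": [4, 0, 0.2], "twist": [0, 0, 0], "fingers": 1},
])

```text
t: 9.9
position: [0.5458, 0.0533, 0.0276]
eef_rot: [0.0, 0.766, 0.643, 0.0]
wrist_force: [0.2, 0.1, 0.8]
opening: 0.32
grasp_force: 25.0
```

Emit:
carry_out([
  {"slide": [1, 0, 0], "twist": [0, 0, 0], "fingers": 1},
  {"slide": [2, 0, 0], "twist": [0, 0, 0], "fingers": 1},
  {"slide": [3, 0, 0], "twist": [0, 0, 0], "fingers": 1},
  {"slide": [3, 0, 0], "twist": [0, 0, 0], "fingers": 1},
])

```text
t: 10.23
position: [0.5463, 0.0563, 0.0276]
eef_rot: [-0.0, 0.766, 0.643, 0.0]
wrist_force: [-0.0, -0.3, -0.3]
opening: 0.315
grasp_force: 25.0
```

Emit:
carry_out([
  {"slide": [1, 0, 0.1], "twist": [0, 0, 0], "fingers": 1},
  {"slide": [2, 0, 0.1], "twist": [0, 0, 0], "fingers": 1},
  {"slide": [3, 0, 0.1], "twist": [0, 0, 0], "fingers": 1},
  {"slide": [3, 0, 0.1], "twist": [0, 0, 0], "fingers": 1},
])

```text
t: 10.57
position: [0.5469, 0.0591, 0.0275]
eef_rot: [0.0, 0.766, 0.643, 0.0]
wrist_force: [0.2, -0.5, -0.3]
opening: 0.316
grasp_force: 25.0
```

Emit:
carry_out([
  {"slide": [1, 0, 0], "twist": [0, 0, 0], "fingers": 1},
  {"slide": [2, 0, 0], "twist": [0, 0, 0], "fingers": 1},
  {"slide": [3, 0, 0], "twist": [0, 0, 0], "fingers": 1},
  {"slide": [3, 0, 0], "twist": [0, 0, 0], "fingers": 1},
])

```text
t: 10.9
position: [0.5472, 0.0606, 0.0276]
eef_rot: [0.001, 0.766, 0.643, -0.001]
wrist_force: [-1.2, -5.7, 2.0]
opening: 0.318
grasp_force: 25.0
```

Emit:
carry_out([
  {"slide": [0.5, 0, 0], "twist": [0, 0, 0], "fingers": 1},
  {"slide": [1, 0, 0], "twist": [0, 0, 0], "fingers": 1},
  {"slide": [1, 0, 0], "twist": [0, 0, 0], "fingers": 1},
  {"slide": [1, 0, 0], "twist": [0, 0, 0], "fingers": 1},
])

```text
t: 11.23
position: [0.5472, 0.0609, 0.0276]
eef_rot: [0.001, 0.766, 0.643, -0.001]
wrist_force: [-2.2, -7.8, 2.1]
opening: 0.323
grasp_force: 25.0
```

Emit:
carry_out([
  {"slide": [0.5, 0, 0], "twist": [0, 0, 0], "fingers": 1},
  {"slide": [1, 0, 0], "twist": [0, 0, 0], "fingers": 1},
  {"slide": [1, 0, 0], "twist": [0, 0, 0], "fingers": 1},
])

```text
t: 11.48
position: [0.5473, 0.0614, 0.0276]
eef_rot: [0.001, 0.766, 0.643, -0.002]
wrist_force: [-2.7, -8.7, 2.8]
opening: 0.317
grasp_force: 25.0
```

Emit:
carry_out([
  {"slide": [0.5, 0, -0.2], "twist": [0, 0, 0], "fingers": 1},
  {"slide": [1, 0, -0.2], "twist": [0, 0, 0], "fingers": 1},
  {"slide": [1.2, 0, -0.2], "twist": [0, 0, 0], "fingers": 1},
  {"slide": [1.2, 0, -0.2], "twist": [0, 0, 0], "fingers": 1},
])

```text
t: 11.82
position: [0.5473, 0.0619, 0.0276]
eef_rot: [0.002, 0.766, 0.643, -0.002]
wrist_force: [-1.9, -11.2, 1.4]
opening: 0.318
grasp_force: 25.0
```

Emit:
carry_out([
  {"slide": [0.5, 0, -0.1], "twist": [0, 0, 0], "fingers": 1},
  {"slide": [0.8, 0, -0.1], "twist": [0, 0, 0], "fingers": 1},
  {"slide": [0.8, 0, -0.1], "twist": [0, 0, 0], "fingers": 1},
])

```text
t: 12.07
position: [0.5474, 0.0624, 0.0276]
eef_rot: [0.002, 0.766, 0.643, -0.003]
wrist_force: [-2.0, -11.9, 2.2]
opening: 0.319
grasp_force: 25.0
```

Emit:
carry_out([
  {"slide": [0.5, 0, -0.1], "twist": [0, 0, 0], "fingers": 1},
  {"slide": [1, 0, -0.1], "twist": [0, 0, 0], "fingers": 1},
  {"slide": [1, 0, -0.1], "twist": [0, 0, 0], "fingers": 1},
  {"slide": [1, 0, -0.1], "twist": [0, 0, 0], "fingers": 1},
])

```text
t: 12.4
position: [0.5474, 0.063, 0.0276]
eef_rot: [0.002, 0.766, 0.643, -0.003]
wrist_force: [-2.2, -13.0, 2.2]
opening: 0.314
grasp_force: 25.0
```

Emit:
carry_out([
  {"slide": [0, 0, 0], "twist": [0, 0, 0], "fingers": 1},
  {"slide": [0, 0, 0], "twist": [0, 0, 0], "fingers": 1},
  {"slide": [0, 0, 0], "twist": [0, 0, 0], "fingers": 1},
])

```text
t: 12.65
position: [0.5474, 0.063, 0.0276]
eef_rot: [0.002, 0.766, 0.643, -0.003]
wrist_force: [-2.1, -13.1, 2.2]
opening: 0.315
grasp_force: 25.0
```

Emit:
carry_out([
  {"slide": [0, 0, 0], "twist": [0, 0, 0], "fingers": 0.6},
  {"slide": [0, 0, 0], "twist": [0, 0, 0], "fingers": 0.4},
  {"slide": [0, 0, 0], "twist": [0, 0, 0], "fingers": 0.4},
  {"slide": [0, 0, 0], "twist": [0, 0, 0], "fingers": 0.4},
])

```text
t: 12.98
position: [0.5481, 0.0675, 0.0278]
eef_rot: [-0.0, 0.766, 0.643, 0.0]
wrist_force: [-0.1, 0.2, 0.3]
opening: 0.565
grasp_force: 0.0
```

```bash
python3 -c "
from h import *
from cell import r
rel(r.sense(),[533,-14,28],-10)
c=r.camera('wrist');np.savez('pics/w5.npz',**c)
cv2.imwrite('pics/w5.png',crop(c['frame'],0,0,560,420,1.4))
"
```

```text
t 12.98 p [548.1  67.5  27.8] yaw -10.01 tilt [ 1.e-04  6.e-04 -1.e+00] F [-0.07  0.22  0.32] open 0.565 gf 0.0
slide [-82.9  -0.8  -0.2] twz -0.0002
```

View pics/w5.png

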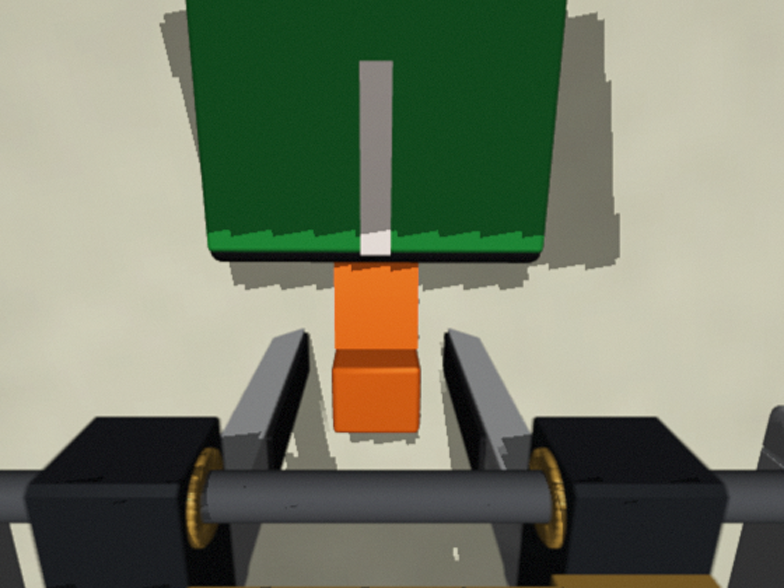

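The wedge is straight, centred on the stripe, and stayed put when released. To make sure it is well seated while lying free and flat, I'll back off and push once more from behind with closed fingers.

Emit:
carry_out([
  {"slide": [-8, 0, -2], "twist": [0, 0, 0], "fingers": 0.4},
  {"slide": [-20, 0, -2], "twist": [0, 0, 0], "fingers": 0.4},
  {"slide": [-35, 0, -2], "twist": [0, 0.03, 0], "fingers": 0.4},
  {"slide": [-40, 0, -2], "twist": [0, 0.05, 0], "fingers": 0.7},
  {"slide": [-40, 0, -2], "twist": [0, 0.05, 0], "fingers": 1},
])

```text
t: 13.45
position: [0.5409, 0.0251, 0.0299]
eef_rot: [-0.016, 0.767, 0.641, 0.019]
wrist_force: [0.2, 0.1, 0.7]
opening: 0.495
grasp_force: 0.0
```

Emit:
carry_out([
  {"slide": [0, 0, 0], "twist": [0, 0, 0], "fingers": 1},
  {"slide": [0, 0, 0], "twist": [0, 0, 0], "fingers": 1},
  {"slide": [0, 0, 0], "twist": [0, 0, 0], "fingers": 1},
  {"slide": [0, 0, 0], "twist": [0, 0, 0], "fingers": 1},
  {"slide": [0, 0, 0], "twist": [0, 0, 0], "fingers": 1},
])

```text
t: 13.87
position: [0.5412, 0.028, 0.0298]
eef_rot: [-0.016, 0.766, 0.643, 0.019]
wrist_force: [-0.9, -0.6, -0.3]
opening: 0.143
grasp_force: 0.0
```

```bash
python3 -c "
from h import *
from cell import r
rel(r.sense(),[547.4,63,29],-10)"
```

```text
t 13.87 p [541.2  28.   29.8] yaw -9.97 tilt [ 0.0086  0.0491 -0.9988] F [-0.85 -0.59 -0.33] open 0.143 gf 0.0
slide [35.4  0.1  2.6] twz 0.0006
```

Emit:
carry_out([
  {"slide": [4, 0, 0.2], "twist": [0, 0, 0], "fingers": 1},
  {"slide": [7, 0, 0.4], "twist": [0, 0, 0], "fingers": 1},
  {"slide": [10, 0, 0.5], "twist": [0, 0, 0], "fingers": 1},
  {"slide": [11, 0, 0.5], "twist": [0, 0, 0], "fingers": 1},
  {"slide": [11, 0, 0.5], "twist": [0, 0, 0], "fingers": 1},
])

```text
t: 14.28
position: [0.5431, 0.0389, 0.0299]
eef_rot: [-0.016, 0.766, 0.643, 0.019]
wrist_force: [0.0, 0.2, -0.6]
opening: 0.003
grasp_force: 0.0
```

Emit:
carry_out([
  {"slide": [1, 0, 0], "twist": [0, 0, 0], "fingers": 1},
  {"slide": [2, 0, 0.1], "twist": [0, 0, 0], "fingers": 1},
  {"slide": [3, 0, 0.2], "twist": [0, 0, 0], "fingers": 1},
  {"slide": [3, 0, 0.2], "twist": [0, 0, 0], "fingers": 1},
])

```text
t: 14.62
position: [0.5434, 0.0399, 0.03]
eef_rot: [-0.015, 0.766, 0.643, 0.018]
wrist_force: [-1.2, -5.2, 1.6]
opening: 0.002
grasp_force: 2.6
```

Emit:
carry_out([
  {"slide": [1, 0, 0], "twist": [0, 0, 0], "fingers": 1},
  {"slide": [1.5, 0, 0], "twist": [0, 0, 0], "fingers": 1},
  {"slide": [1.5, 0, 0], "twist": [0, 0, 0], "fingers": 1},
])

```text
t: 14.87
position: [0.5434, 0.04, 0.03]
eef_rot: [-0.015, 0.766, 0.643, 0.017]
wrist_force: [-2.0, -8.5, 1.2]
opening: 0.006
grasp_force: 4.5
```

Emit:
carry_out([
  {"slide": [1, 0, 0], "twist": [0, 0, 0], "fingers": 1},
  {"slide": [1, 0, 0], "twist": [0, 0, 0], "fingers": 1},
  {"slide": [1, 0, 0], "twist": [0, 0, 0], "fingers": 1},
])

```text
t: 15.12
position: [0.5434, 0.0401, 0.03]
eef_rot: [-0.014, 0.766, 0.643, 0.016]
wrist_force: [-3.0, -10.7, 2.3]
opening: 0.007
grasp_force: 5.8
```

Emit:
carry_out([
  {"slide": [0.5, 0, 0], "twist": [0, 0, 0], "fingers": 1},
  {"slide": [1, 0, 0], "twist": [0, 0, 0], "fingers": 1},
  {"slide": [1, 0, 0], "twist": [0, 0, 0], "fingers": 1},
])

```text
t: 15.37
position: [0.5435, 0.0403, 0.03]
eef_rot: [-0.014, 0.765, 0.643, 0.016]
wrist_force: [-3.5, -14.0, 2.8]
opening: 0.006
grasp_force: 7.0
```

Emit:
carry_out([
  {"slide": [0.5, 0, 0], "twist": [0, 0, 0], "fingers": 1},
  {"slide": [0.5, 0, 0], "twist": [0, 0, 0], "fingers": 1},
  {"slide": [0.5, 0, 0], "twist": [0, 0, 0], "fingers": 1},
])

```text
t: 15.62
position: [0.5436, 0.0405, 0.03]
eef_rot: [-0.014, 0.766, 0.643, 0.016]
wrist_force: [-3.9, -14.7, 2.7]
opening: 0.004
grasp_force: 7.4
```

That gives about 15 N level, with the wedge hardly moving, so it is jammed. Now I back away.

Emit:
carry_out([
  {"slide": [-5, 0, 0], "twist": [0, 0, 0], "fingers": 1},
  {"slide": [-15, 0, 0], "twist": [0, 0, 0], "fingers": 1},
  {"slide": [-35, 0, -5], "twist": [0, 0, 0], "fingers": 1},
  {"slide": [-50, 0, -35], "twist": [0, 0, 0], "fingers": 1},
  {"slide": [-60, 0, -70], "twist": [0, 0, 0], "fingers": 1},
])

```text
t: 16.03
position: [0.5301, -0.0177, 0.0947]
eef_rot: [-0.019, 0.766, 0.642, 0.017]
wrist_force: [1.0, -0.3, 0.2]
opening: 0.002
grasp_force: 0.0
```

Emit:
carry_out([
  {"slide": [0, 0, 0], "twist": [0, 0, 0], "fingers": 1},
  {"slide": [0, 0, 0], "twist": [0, 0, 0], "fingers": 1},
  {"slide": [0, 0, 0], "twist": [0, 0, 0], "fingers": 1},
])

```text
t: 16.28
position: [0.533, -0.0171, 0.0968]
eef_rot: [-0.016, 0.766, 0.642, 0.019]
wrist_force: [1.0, -0.7, -0.3]
opening: 0.006
grasp_force: 0.0
```

```bash
python3 -c "
from h import *
from cell import r
c=r.camera('wrist');s=r.camera('scene')
cv2.imwrite('pics/f.png',np.hstack([crop(c['frame'],80,0,400,420,1),crop(s['frame'],320,210,100,105,4)]))"
```

```text
(no output)
```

View pics/f.png

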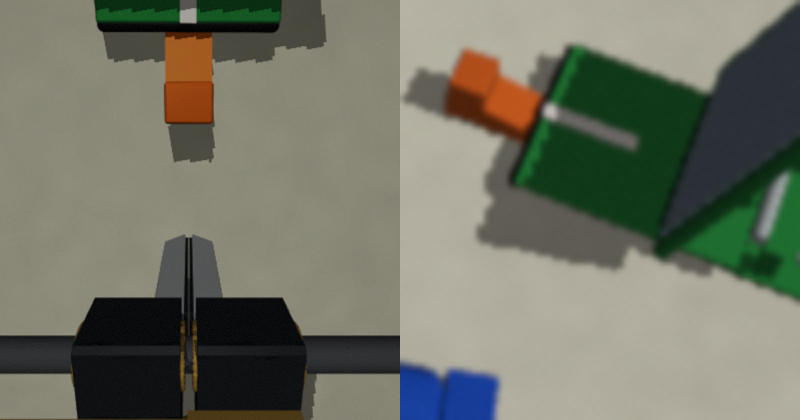

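The wedge sits straight under the middle of the lip (block at (189,102), stripe at (188,15)), and the gripper is clear. I'm handing it in.

```bash
python3 -c "
from cell import r
print(r.sign_off())"
```

```text
the job is handed in; nothing more can be done
None
```

The middle-sized orange wedge is jammed flat, straight and centred under the lip with the gripper clear. It was pressed in with about 15 N; I estimate the lip holds it with about 9–13 N. The job is handed in, and no verdict came back.

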